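Release a stuck battery pack through the charger's service slot

TASK

The battery pack is latched fast in its charger. Take the screwdriver from the rack, put its blade down through the narrow slot in the charger's cover, feel along the slot for the hidden spring tab and press it gently, without forcing it against its stop, until the pack pops up. Then hang the screwdriver back in the middle hole of the rack; touch the charger only with the screwdriver, do not touch the pack, and leave the other things on the bench where they are.

Things in the scene. Friction and masses are not known exactly. Their poses are not given: they have to be found in the camera images.
- charger: Grey plastic battery charger fixed to the bench, 118 x 118 mm in plan, 74 mm high; origin under it on the bench. Its -x half is a hollow housing whose flat cover (6 mm thick, top 74 mm above the bench) has one narrow slot; the pack sits in the well at +x. Below the slot it is empty down to 5 mm above the bench, but for the latch's spring tab. Over 25 N between screwdriver and charger is damage.
- slot (a point): Middle of the slot's mouth, on top of the cover, 37 mm from the charger's origin toward its -x; axes as the charger's. The slot is 12 mm wide (along x) and 64 mm long (along y), its upper edges bevelled 2 mm. Soft black dust lips just under it hide the inside and give no resistance to the blade.
- tab_line (a point): Point under the slot's middle, 34 mm below its mouth (40 mm above the bench); axes as the charger's. The latch's spring tab, a 12 mm wide (along y) flat steel tongue, reaches across below the slot near here. It is hidden and differs each time: its middle is up to 22 mm either way along y from here, and its top up to 8 mm higher or lower.
- tab_low (a point): 8 mm below tab_line: the lowest that the untouched tab's top can lie. Pressed down, the tab starts to yield at about 3 N and rises to about 6 to 10 N; the pack is let go 4 to 6 mm below where the tab was first touched, and after about 6.5 mm the tab comes up against a hard stop. It springs back when left.
- battery_pack: Black battery pack, 0.35 kg, in the charger's well; origin at the middle of its underside, axes as the charger's. 60 x 104 mm below, head 74 x 112 mm, 95 mm high. Latched, its underside is 10 to 11 mm above the bench; let go, a spring plate lifts it by itself by 15 mm (underside at 25 mm) and keeps it there. The head's near edge is 25 mm from the slot's middle line.
- tool_rack: Light wooden tool rack fixed to the bench: a 60 x 150 mm shelf board with its top 118 mm above the bench, on two end boards and a 10 mm thick foot board; origin under it on the bench, y along its length. Three holes in a row through the shelf; the screwdriver belongs in the middle one.
- rack_hole (a point): Middle of the rack's middle hole, on top of the shelf board (118 mm above the bench). The hole is 13 mm across and goes through 12 mm; below it is free space down to the foot board.
- screwdriver: Red-handled screwdriver, 0.09 kg, hanging blade down in the rack's middle hole, handle resting on the shelf board. Own +y runs from tip to handle (up, as it hangs); its axis is the line x = 0, z = 15 mm. Handle 100 mm long, 22 mm thick along own x (the rack's x), 30 mm along own z (the rack's y); it begins 102 mm above the tip; below is the shaft, 6 mm thick.
- driver_tip (a point): Working tip of the screwdriver's shaft, on its axis; 16 mm above the bench as it hangs in the rack.
- driver_handle (a point): Middle of the screwdriver's handle on its axis, 150 mm from the tip; a good place to grip, across the 22 mm.
- sanding_block: Brown sanding block, 64 x 110 x 29 mm, to be left alone; origin under its middle.
- tape_measure: Yellow and black tape measure, 38 x 101 x 65 mm, to be left alone; origin under its middle.
- wedge: Small wooden wedge, 28 x 100 x 24 mm, to be left alone; origin under its middle.
Not all that is in view belongs to the job. Leave any blue look-alike of the charger alone.

How it is judged (in metres and radians):
On the way, in this order (a step that is already met when the one before it is completed fails the run):
1. the screwdriver's tip is down inside the charger's slot (z of driver_tip in the frame of charger below 0.066 m and x of driver_tip in the frame of charger between -0.044 and -0.03 m and y of driver_tip in the frame of charger between -0.034 and 0.034 m), for 0.1 s.
2. the latch has let go and the pack has popped up (z of battery_pack in the frame of charger above 0.02 m), for 0.1 s.
At the end, for the whole second after the job is handed in: The pack stands popped up in its charger (underside 20 to 32 mm above the bench, was 10), and the screwdriver hangs at rest and released in the rack's middle hole: upright within 0.1 rad, tip within 12 mm of the hole's axis and under 22 mm above the bench (handle down on the shelf board) (z of battery_pack in the frame of charger between 0.02 and 0.032 m and horizontal distance between driver_tip and rack_hole below 0.012 m and z of driver_tip in the frame of tool_rack below 0.022 m and angle between screwdriver's own y axis and vertical below 0.1 rad and linear speed of each of screwdriver, battery_pack below 0.02 m/s); the robot touches nothing.
It fails at once if the screwdriver is forced against the charger or its tab with more than 25 N (contact force between screwdriver and charger above 25 N).
It fails at once if the robot itself touches the charger or the pack (contact force between any of the fingers, the arm and charger above 1 N or contact force between any of the fingers, the arm and battery_pack above 1 N).
It fails at once if the pack is pried or pushed with the screwdriver (contact force between screwdriver and battery_pack above 2 N).
It fails at once if the sanding block, tape measure or wedge is shifted by more than 30 mm (distance of any of sanding_block, tape_measure, wedge from where it was at the start of the episode above 0.03 m).
It also fails if it takes over 64 s, if anything falls off the work surface, if the arm or the gripper's body presses on something with over 40 N, if the wrist force passes 120 N, or if a joint passes its speed limit or range.

ROBOT

A 6-joint arm with a two-finger parallel gripper is mounted at the origin on a cart in front of the work surface, level with it; the furniture and walls round the work are solid. World frame = base frame: x ahead of the robot, y to its left, z up, the work surface at z = 0. Lengths are in m, angles in degrees, forces in N, time in s.
With the tool pointing down it reaches from about 0.325 to 0.85 m from the base axis. Payload 4.4 kg.
Tool frame: the origin (TCP) lies at the very end of the fingers, on their centre line; the grasp point (between the pads) lies 19 mm behind it (ctrl.pinch_z is the distance from the TCP to the grasp point, in m); z points along the fingers, y is the line along which they close (so a half turn about z gives the same grasp; the last joint's range is limited). The gripper opens to 94 mm and grips with 3 to 60 N. Pads are 16 mm wide; open, the fingers measure 119 mm over their backs; the gripper's body (75 mm by 177 mm) begins 78 mm behind the grasp point.
Start: joints at [65.289, 11.837, 88.321, -0, 79.842, -8.623], TCP at [0.159, 0.552, 0.205] pointing down, gripper open.
Joint ranges: [-156.59, 156.59], [-49.26, 127.26], [12.9, 141.05], [-63.56, 243.56], [4.71, 150.69], [-161.64, 161.64]. Speed limits (degrees/s): [159.86, 159.86, 180, 180, 180, 180].

INTERFACE

Orientations are given as [roll, pitch, yaw] about the fixed x, y, z axes, in that order (R = Rz(yaw) Ry(pitch) Rx(roll)).
In Python, from cell import ctrl gives the robot as it stands. The module is installed in compiled form; this text tells all that it offers. Calls block until the motion is done:
- ctrl.movep(position, orientation): joint-space move of the TCP to a pose.
- ctrl.move_linear(position, frame=None, vel=0.15): straight line of the TCP; frame=None keeps the orientation; vel is the mean speed in m/s.
- ctrl.movej(angles): joint-space move.
- ctrl.grip(opening, newtons=None): finger opening in m; newtons is the grip in N (None keeps the last); returns when the fingers have stopped.
- ctrl.dwell(seconds).
- ctrl.solve_ik(position, orientation): joint angles nearest the present ones, or None.
- ctrl.read_camera(name): name is "scene" or "side" or "wrist"; returns a dict with "frame" (480x640x3 uint8, red, green, blue), "range_z" (480x640 float32, m along the optical axis (not along the pixel's ray), 0 where there is no reading), "fx", "fy", "cx", "cy" (pixels), "k1" (the pictures are not rectified: a ray, as slopes to the right and down, at radius r is drawn at 1 + k1 r^2 times it, then the intrinsics apply), "cam_to_world" (4x4, takes a point from camera to world coordinates). Camera axes: x right, y down, z forward; pixel columns grow to the right and rows downward; lengths in m; the calibration is good to about 2 mm. A picture is of the moment at which its call begins.
A pose or a line that the arm cannot do raises ctrl.Unreachable and nothing moves.
- ctrl.job_done(): hands the job in; it is judged then, once.
Trained networks look in the newest picture that a camera, given by its name, has taken for a name from the list of things; names that differ only in an ending like _2 or _b are one class to them, and where a whole thing is asked for, a point or a joint stands for the part that bears it (a point fixed in the world has none). Each returns a list of dicts, best first, with "p" (0 to 1); they miss things now and then, are a little off and sometimes report something else, mostly with a low value. They report only what shows in the picture. A call takes as long as a camera call. They do not tell look-alikes from the thing itself.
- ctrl.look_for(target, camera): "rect" ([left, top, right, bottom] in pixels, round what is visible of it).
- ctrl.cut_out(target, camera): "pixels" (480x640 bool, what is visible of it) and "rect" ([left, top, right, bottom] in pixels, round what is visible of it).
Readings, each from a call of its own:
- ctrl.read_time(): time.
- ctrl.read_q(): joint angles.
- ctrl.read_joint_velocities(): joint speeds.
- ctrl.read_tau(): joint torques, N m.
- ctrl.read_position(): TCP position.
- ctrl.read_orientation(): TCP orientation.
- ctrl.read_force(): force on the tool from outside, world axes, zero at the start.
- ctrl.read_ft_torque(): the same for the moment, N m.
- ctrl.read_finger_gap(): finger opening in m.
- ctrl.read_gripper_force(): force on a finger pad.
Only numpy, scipy, OpenCV 4.12 (cv2) and the standard library are available. Lean on these libraries where they do the work, as an engineer would, in place of code of your own. Each camera call takes 0.05 s, during which the arm holds its last target. There are 200 camera calls.

## Working session

There is one attempt and no reset: what is moved stays moved. The work goes in short steps, each a Python script; the robot and the scene stay as the last script left them, time stands still between calls to the robot, and variables do not carry over. Pictures are saved under pics/ and viewed, at most 10 in all, crops included, and the job is handed in when it is done.

```bash
mkdir -p pics && cat > h.py <<'E'
import numpy as np, cv2
from cell import ctrl
def cloud(d):
    h,w=d["range_z"].shape
    v,u=np.mgrid[0:h,0:w].astype(np.float32)
    K=np.array([[d["fx"],0,d["cx"]],[0,d["fy"],d["cy"]],[0,0,1.]])
    n=cv2.undistortPoints(np.stack([u.ravel(),v.ravel()],1).reshape(-1,1,2),K,np.array([d["k1"],0,0,0,0.])).reshape(h,w,2)
    z=d["range_z"]; P=np.stack([n[...,0]*z,n[...,1]*z,z,np.ones_like(z)],-1)@np.array(d["cam_to_world"]).T
    P=P[...,:3]; P[z<=0]=np.nan
    return P
def save(d,n,crop=None,s=1):
    f=d["frame"]
    if crop: f=f[crop[1]:crop[3],crop[0]:crop[2]]
    cv2.imwrite("pics/"+n,cv2.resize(f[...,::-1],None,fx=s,fy=s))
E
python3 - <<'E'
from h import *
import pickle
ds={}
for c in ["scene","side"]:
    d=ctrl.read_camera(c); ds[c]=d; save(d,c+".png"); P=cloud(d)
    for t in ["charger","battery_pack","tool_rack","screwdriver","sanding_block","tape_measure","wedge"]:
        for r in ctrl.cut_out(t,c)[:3]:
            q=P[r["pixels"]]; q=q[~np.isnan(q[:,0])]
            print(c,t,round(r["p"],2),np.round(r["rect"]),"med",np.round(np.median(q,0),3),"lo",np.round(np.percentile(q,2,0),3),"hi",np.round(np.percentile(q,98,0),3)) if len(q) else print(t,"nodepth")
pickle.dump(ds,open("d.pkl","wb"))
print(ctrl.read_time(),ctrl.read_orientation())
E
```

```text
scene charger 0.82 [437. 260. 496. 325.] med [ 0.599 -0.379  0.055] lo [ 0.561 -0.44   0.005] hi [ 0.694 -0.317  0.077]
scene charger 0.66 [220. 254. 292. 327.] med [0.367 0.049 0.053] lo [ 0.307 -0.019  0.005] hi [0.448 0.117 0.078]
scene charger 0.62 [245. 211. 311. 263.] med [0.528 0.099 0.059] lo [0.508 0.062 0.004] hi [0.621 0.182 0.078]
scene battery_pack 0.83 [252. 192. 310. 230.] med [0.58  0.116 0.103] lo [0.551 0.066 0.065] hi [0.63  0.177 0.109]
scene battery_pack 0.28 [309. 254. 342. 286.] med [ 0.514 -0.069  0.049] lo [ 0.497 -0.094  0.008] hi [ 0.556 -0.001  0.068]
scene tool_rack 0.98 [343. 250. 420. 331.] med [ 0.505 -0.215  0.064] lo [ 0.477 -0.283  0.005] hi [ 0.546 -0.135  0.122]
scene tool_rack 0.5 [313. 254. 344. 288.] med [ 0.514 -0.069  0.049] lo [ 0.497 -0.094  0.007] hi [ 0.552 -0.002  0.068]
scene tool_rack 0.22 [450. 352. 498. 385.] med [ 0.462 -0.451  0.013] lo [ 0.451 -0.504  0.001] hi [ 0.481 -0.408  0.025]
scene screwdriver 0.59 [381. 240. 395. 301.] med [ 0.504 -0.211  0.189] lo [ 0.497 -0.222  0.045] hi [ 0.521 -0.196  0.226]
scene sanding_block 0.72 
[... 863 characters left out ...]
 [ 0.476 -0.285  0.007] hi [ 0.536 -0.137  0.122]
side screwdriver 0.63 [336. 233. 348. 307.] med [ 0.506 -0.218  0.183] lo [ 0.496 -0.224  0.036] hi [ 0.523 -0.2    0.226]
side sanding_block 0.75 [234. 195. 270. 222.] med [0.46  0.36  0.025] lo [ 0.417  0.314 -0.001] hi [0.506 0.456 0.032]
side tape_measure 0.71 [313. 255. 323. 288.] med [ 0.504 -0.083  0.045] lo [ 0.494 -0.092  0.006] hi [ 0.519 -0.052  0.067]
side wedge 0.96 [352. 366. 386. 414.] med [ 0.463 -0.455  0.012] lo [ 0.45  -0.505  0.   ] hi [ 0.488 -0.405  0.025]
side wedge 0.25 [334. 233. 351. 309.] med [ 0.507 -0.218  0.183] lo [ 0.496 -0.224  0.025] hi [ 0.526 -0.179  0.226]
0.8 [1.79994775e+02 1.08451201e-04 1.63911353e+02]
```

```bash
python3 - <<'E'
from h import *
import pickle
d=pickle.load(open("d.pkl","rb"))
save(d["scene"],"crop.png",(200,170,510,400),2.5)
P=cloud(d["scene"]);P2=cloud(d["side"])
for n,lo,hi in [("cover",(.49,.05,.071),(.56,.19,.083)),("head",(.53,.05,.098),(.65,.2,.115)),("shelf",(.46,-.3,.112),(.56,-.12,.126)),("handle",(.48,-.25,.14),(.54,-.18,.25))]:
  for Q in (P,P2):
    q=Q.reshape(-1,3); q=q[np.all((q>lo)&(q<hi),1)]
    print(n,len(q),np.round(q.mean(0),4),cv2.minAreaRect(q[:,:2].astype(np.float32)*1000), np.round(np.percentile(q[:,2],[2,50,98]),4))
E
```

```text
cover 575 [0.5334 0.1228 0.0749] ((535.413818359375, 126.43025970458984), (122.09894561767578, 56.05083465576172), 86.09151458740234) [0.0713 0.0747 0.0805]
cover 350 [0.5316 0.1199 0.0756] ((533.09912109375, 125.24346160888672), (124.51464080810547, 55.571815490722656), 88.90312957763672) [0.0718 0.0756 0.0799]
head 913 [0.5871 0.1192 0.1043] ((590.1351318359375, 122.01309967041016), (114.4070053100586, 78.78890991210938), 84.56069946289062) [0.0987 0.1042 0.1098]
head 527 [0.5839 0.1142 0.105 ] ((586.8870239257812, 122.25460815429688), (116.96900939941406, 75.83415985107422), 86.2719955444336) [0.0987 0.1052 0.11  ]
shelf 1367 [ 0.5098 -0.2111  0.1189] ((512.6429443359375, -207.84970092773438), (152.2255096435547, 67.56204223632812), 85.65746307373047) [0.1133 0.1191 0.1236]
shelf 906 [ 0.5056 -0.2236  0.1191] ((511.71136474609375, -208.23468017578125), (155.4807891845703, 62.37586212158203), 85.4854507446289) [0.113  0.1193 0.1224]
handle 437 [ 0.5057 -0.2106  0.1926] ((511.10577392578125, -207.95870971679688), (29.50674819946289, 29.52655601501465), 1.2132837772369385) [0.1446 0.1948 0.2268]
handle 458 [ 0.5071 -0.2163  0.1892] ((508.29522705078125, -211.84861755371094), (28.305118560791016, 29.661165237426758), 50.002410888671875) [0.1429 0.1911 0.2267]
```

View pics/crop.png

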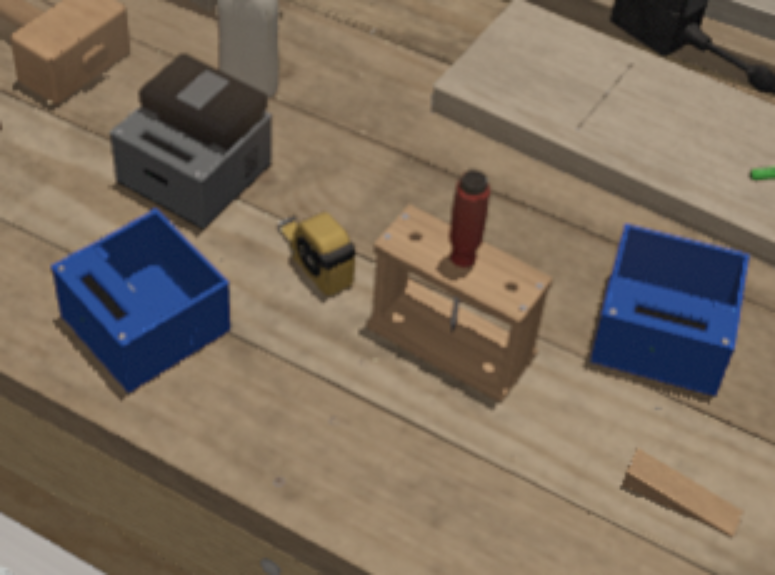

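The candidates, as pixels in the crop: the grey charger with the black pack at (190,140) is the one I want. The blue look-alikes at (140,290) and (670,310) stay untouched. The only red screwdriver stands in the rack's middle hole at (470,220), with empty holes at (415,237) and (512,287). The next step is closer wrist views of the charger and the rack.

```bash
python3 - <<'E'
from h import *
import pickle
ds={}
for n,p in [("chg",[.50,.122,.33]),("rack",[.47,-.208,.37])]:
    ctrl.movep(p,[180,0,86]); d=ctrl.read_camera("wrist"); ds[n]=d; save(d,"w_"+n+".png")
    P=cloud(d); ds[n+"P"]=P
    print(n,ctrl.read_q(),np.round(np.array(d["cam_to_world"]),3).tolist(),ctrl.read_time())
    for t in (["charger","battery_pack"] if n=="chg" else ["tool_rack","screwdriver"]):
        for r in ctrl.cut_out(t,"wrist")[:2]: print(t,round(r["p"],2),np.round(r["rect"]),np.round(np.nanmedian(P[r["pixels"]],0),3))
pickle.dump(ds,open("w.pkl","wb"))
m=np.hstack([ds["chg"]["frame"],ds["rack"]["frame"]])[...,::-1]
cv2.imwrite("pics/w.png",cv2.resize(m,(800,300),interpolation=cv2.INTER_AREA))
def q(P,lo,hi): 
    q=P.reshape(-1,3); return q[np.all((q>lo)&(q<hi),1)]
for n,k,lo,hi in [("cover","chg",(.45,.0,.068),(.65,.24,.083)),("head","chg",(.5,.0,.098),(.7,.24,.115)),("shelf","rack",(.43,-.32,.112),(.59,-.1,.126)),("handletop","rack",(.46,-.27,.205),(.56,-.15,.25)),("handle","rack",(.46,-.27,.14),(.56,-.15,.25))]:
    a=q(ds[k+"P"],lo,hi)
    if len(a): print(n,len(a),cv2.minAreaRect(a[:,:2].astype(np.float32)*1000),np.round(np.percentile(a[:,2],[2,50,98]),4))
E
```

```text
chg [4.15845039e+00 4.29316909e-01 8.63812251e+01 1.49862375e-02
 9.32208460e+01 8.06901319e+00] [[0.998, -0.067, -0.02, 0.506], [-0.07, -0.957, -0.282, 0.204], [-0.001, 0.283, -0.959, 0.509], [0.0, 0.0, 0.0, 1.0]] 2.875
charger 0.83 [153. 201. 283. 334.] [0.378 0.057 0.051]
charger 0.69 [420. 474. 456. 480.] [ 0.659 -0.312  0.007]
rack [-3.34127207e+01 -1.36316733e-01  8.24053038e+01  2.72601845e-02
  9.77547079e+01 -2.95115153e+01] [[0.998, -0.067, -0.02, 0.477], [-0.07, -0.957, -0.282, -0.126], [0.0, 0.282, -0.959, 0.55], [0.0, 0.0, 0.0, 1.0]] 4.2917
tool_rack 0.88 [325. 127. 391. 274.] [ 0.508 -0.192  0.118]
tool_rack 0.41 [337.   6. 384.  95.] [ 0.527 -0.059  0.059]
screwdriver 0.82 [352. 196. 385. 242.] [ 0.512 -0.204  0.216]
cover 4737 ((536.279052734375, 127.12277221679688), (194.52178955078125, 100.5107650756836), 53.47367477416992) [0.0683 0.0744 0.0763]
head 8780 ((625.84912109375, 120.0102767944336), (114.23856353759766, 147.64410400390625), 88.38509368896484) [0.0999 0.1036 0.1088]
shelf 6655 ((514.7664184570312, -210.0899658203125), (151.2080841064453, 60.24724197387695), 85.58026885986328) [0.1166 0.1185 0.1203]
handletop 1013 ((514.0922241210938, -209.1995849609375), (28.745573043823242, 27.806394577026367), 12.528152465820312) [0.2069 0.2238 0.2258]
handle 1405 ((513.713134765625, -208.9472198486328), (29.376169204711914, 28.463592529296875), 12.528152465820312) [0.154  0.2163 0.2257]
```

View pics/w.png

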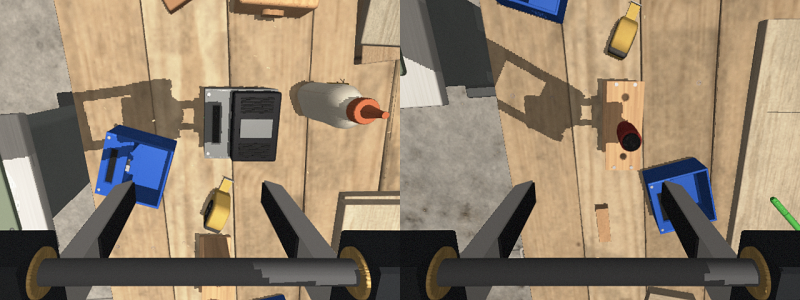

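The left half shows the grey charger at (220,125) with its black slot at (212,122) and the pack on its right. The right half shows the rack at (622,125) with the red handle at (628,135). I'll measure the slot from this picture.

```bash
python3 - <<'E'
from h import *
import pickle
ds=pickle.load(open("w.pkl","rb")); d=ds["chg"];P=ds["chgP"]
save(d,"slot.png",(310,125,450,270),4)
g=cv2.cvtColor(d["frame"],cv2.COLOR_RGB2GRAY)
c=P[150:245,322:358]; 
def rect(m):
    a=P[m]; return len(a),cv2.minAreaRect(a[:,:2].astype(np.float32)*1000)
roi=np.zeros(g.shape,bool); roi[130:265,318:455]=True
cov=roi&(abs(P[...,2]-.0745)<.004)
print("cover",rect(cv2.morphologyEx(cov.astype(np.uint8),cv2.MORPH_OPEN,np.ones((3,3)))>0))
hd=roi&(abs(P[...,2]-.105)<.006); print("head",rect(hd))
# slot: dark pixels on cover, ray hit with z=.074
o=np.array(d["cam_to_world"])[:3,3]; r=P-o; H=o+r*((.074-o[2])/r[...,2])[...,None]
n,l,s,ce=cv2.connectedComponentsWithStats((roi&(g<60)).astype(np.uint8))
for i in range(1,n):
    if s[i,4]>60: a=H[l==i]; a=a[~np.isnan(a[:,0])]; print(s[i],cv2.minAreaRect(a[:,:2].astype(np.float32)*1000),a.mean(0), np.nanmedian(P[l==i],0))
E
```

```text
cover (4188, ((570.22607421875, 121.8878173828125), (118.94711303710938, 117.3014907836914), 85.43750762939453))
head (8331, ((591.286865234375, 120.51953887939453), (112.71342468261719, 74.15947723388672), 85.79503631591797))
[326 139 106  73 244] ((549.474609375, 172.20904541015625), (127.72624206542969, 59.97904968261719), 30.242530822753906) [0.55229671 0.17132386 0.074     ] [0.55788241 0.17984809 0.04316801]
[ 367  145   83  113 5820] ((594.3519897460938, 116.54782104492188), (119.41434478759766, 81.15821075439453), 85.75465393066406) [0.59574467 0.11363346 0.074     ] [0.59082176 0.11267027 0.10325988]
[338 167  16  62 734] ((530.2584838867188, 126.58464050292969), (64.64895629882812, 13.68785572052002), 84.64618682861328) [0.53035415 0.12701729 0.074     ] [0.53074932 0.12647971 0.06839899]
```

View pics/slot.png

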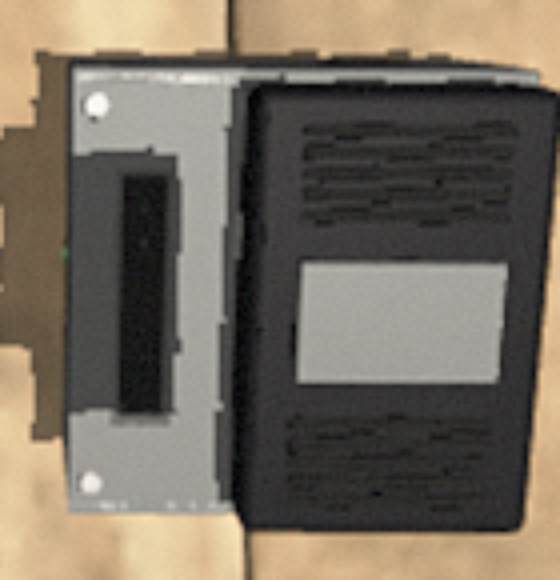

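The slot is the black bar at crop (145,292), about (0.530, 0.126), with charger yaw of about -4.5°. Next I grasp the screwdriver.

```bash
python3 - <<'E'
from h import *
O=[180,0,85.6]
ctrl.grip(.06,20)
ctrl.movep([.514,-.2095,.26],O)
ctrl.move_linear([.514,-.2095,.147],vel=.12)
print("f0",ctrl.read_force())
ctrl.grip(0.0,45)
print("gap",ctrl.read_finger_gap(),ctrl.read_gripper_force(),ctrl.read_force(),ctrl.read_position())
ctrl.move_linear([.514,-.2095,.30],vel=.12)
print(ctrl.read_finger_gap(),ctrl.read_force(),ctrl.read_time())
ctrl.movep([.5305,.126,.30],O)   # tip ~0.169
ctrl.move_linear([.5305,.126,.225],vel=.1)   # tip ~20 mm above cover
print(ctrl.read_force(),ctrl.read_ft_torque(),ctrl.read_position())
d=ctrl.read_camera("wrist"); save(d,"w2.png",(300,100,460,300),3)
a=ctrl.read_camera("scene"); b=ctrl.read_camera("side")
import pickle; pickle.dump((d,a,b),open("w2.pkl","wb"))
m=np.hstack([cv2.resize(d["frame"],(400,300)),cv2.resize(a["frame"][170:290,220:380],(400,300)),])
n=np.hstack([cv2.resize(b["frame"][170:290,230:390],(400,300)),cv2.resize(d["frame"][120:270,280:480],(400,300))])
cv2.imwrite("pics/m2.png",np.vstack([m,n])[...,::-1]); print(ctrl.read_time())
E
```

```text
f0 [-0.03649556  0.16862753 -0.13797187]
gap 0.02205502565883204 44.99999463558197 [-1.38778438  0.21596263  0.33005482] [ 0.51395897 -0.20948264  0.14705388]
0.021880323810454492 [-0.72925652  0.29335822 -0.72579527] 8.825
[ 0.133463   -0.43826414 -1.23941621] [0.00075377 0.08354867 0.02300299] [0.53111066 0.12598208 0.22577453]
11.1417
```

View pics/m2.png

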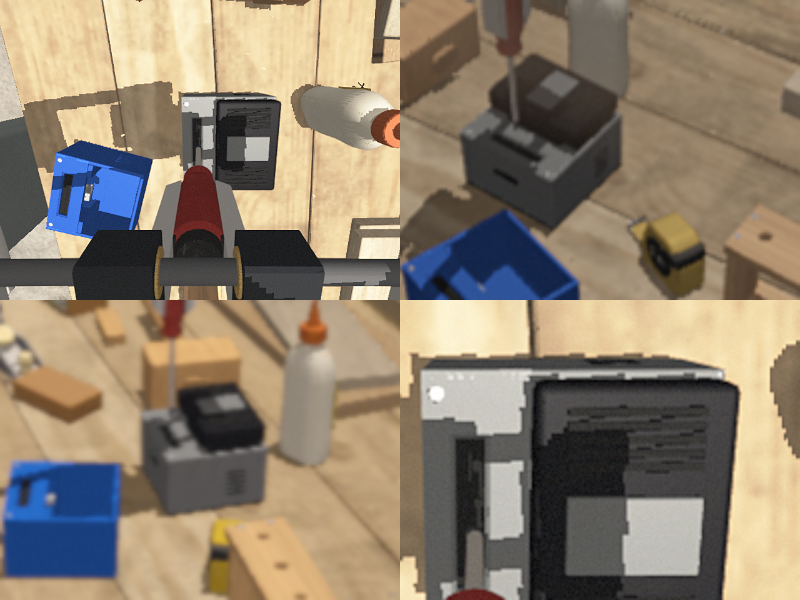

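The lower-right panel shows the shaft tip at (474,535), right over the black slot, whose middle is at x≈471. I'll measure tip against slot in this one image.

```bash
python3 - <<'E'
from h import *
import pickle
for nm,d in zip(("wrist","scene","side"),pickle.load(open("w2.pkl","rb"))):
    P=cloud(d); q=P.reshape(-1,3)
    for z in ((.085,.105),(.105,.13),(.13,.15)):
        a=q[np.all((q>(.515,.09,z[0]))&(q<(.548,.165,z[1])),1)]
        if len(a): print(nm,z,len(a),"mean",np.round(a.mean(0),4),"min",np.round(a.min(0),4),"max",np.round(a.max(0),4))
    if nm!="side":
        o=np.array(d["cam_to_world"])[:3,3]; r=P-o; H=o+r*((.070-o[2])/r[...,2])[...,None]
        g=cv2.cvtColor(d["frame"],cv2.COLOR_RGB2GRAY)
        m=(g<50)&np.all((H[...,:2]>(.515,.08))&(H[...,:2]<(.545,.17)),-1)&(P[...,2]<.08)
        a=H[m]; print(nm,"slot",m.sum(),a.mean(0),cv2.minAreaRect(a[:,:2].astype(np.float32)*1000))
        for y in np.arange(.1,.165,.01):
            b=a[abs(a[:,1]-y)<.005]
            if len(b): print(round(y,3),len(b),np.round(np.percentile(b[:,0],[2,50,98]),4))
E
```

```text
wrist (0.085, 0.105) 13 mean [0.5324 0.1262 0.0992] min [0.5292 0.1256 0.0955] max [0.5353 0.1274 0.1043]
wrist (0.105, 0.13) 70 mean [0.5327 0.1277 0.118 ] min [0.5292 0.1255 0.1051] max [0.5359 0.1285 0.1297]
wrist (0.13, 0.15) 76 mean [0.5325 0.1278 0.1406] min [0.5295 0.1255 0.13  ] max [0.5354 0.1287 0.1498]
wrist slot 651 [0.52985883 0.13359635 0.07      ] ((530.6010131835938, 125.20446014404297), (62.872501373291016, 11.66028881072998), 85.15838623046875)
0.1 30 [0.5232 0.5245 0.5259]
0.11 47 [0.5237 0.5254 0.5278]
0.12 108 [0.5242 0.5278 0.5354]
0.13 138 [0.5251 0.5298 0.536 ]
0.14 144 [0.5258 0.5305 0.5368]
0.15 158 [0.5267 0.5318 0.5376]
0.16 23 [0.5273 0.5313 0.5378]
scene (0.085, 0.105) 4 mean [0.5316 0.1275 0.1001] min [0.5299 0.1257 0.0958] max [0.5338 0.1292 0.1018]
scene (0.105, 0.13) 21 mean [0.5317 0.1269 0.1193] min [0.5282 0.1239 0.1052] max [0.5366 0.1311 0.13  ]
scene (0.13, 0.15) 11 mean [0.5294 0.1266 0.14  ] min [0.5278 0.124  0.1302] max [0.533  0.1283 0.1488]
scene slot 77 [0.53087874 0.1291616  0.07      ] ((530.739990234375, 129.41452026367188), (59.1529426574707, 11.791629791259766), 85.7066650390625)
0.1 6 [0.5263 0.5297 0.5332]
0.11 15 [0.5242 0.5296 0.5351]
0.12 14 [0.5241 0.5306 0.5357]
0.13 11 [0.526  0.5302 0.5347]
0.14 13 [0.5268 0.5321 0.5365]
0.15 13 [0.5273 0.5326 0.5381]
0.16 5 [0.5289 0.5329 0.5371]
side (0.085, 0.105) 5 mean [0.529  0.1281 0.1015] min [0.5267 0.1267 0.0988] max [0.5304 0.1287 0.1049]
side (0.105, 0.13) 14 mean [0.5276 0.1259 0.118 ] min [0.5258 0.1225 0.1078] max [0.5296 0.1294 0.13  ]
side (0.13, 0.15) 13 mean [0.528  0.1279 0.1384] min [0.5253 0.1241 0.1305] max [0.531  0.1313 0.1485]
```

```bash
cat >> h.py <<'E'
MID=np.array([.5285,.1265]); ES=np.array([.078,.997])
def go(s,tipz,vel=.05,dx=0):
    p=MID+s*ES+np.array([dx,0]); ctrl.move_linear([*p,tipz+.131],vel=vel)
def df(f0): return np.array(ctrl.read_force())-f0
E
python3 - <<'E'
from h import *
ctrl.grip(0.0,45)
go(0,.09); ctrl.dwell(.2); f0=np.array(ctrl.read_force()); t=ctrl.read_time(); print(f0,ctrl.read_position(),t)
np.save("f0.npy",f0)
for z in np.arange(.087,.0545,-.002):
    go(0,z,.03); f=df(f0)
    if np.abs(f).max()>3: print("contact",z,f,ctrl.read_position()); break
ctrl.dwell(.15)
print(z,df(f0),ctrl.read_ft_torque(),ctrl.read_position(),ctrl.read_time())
E
```

```text
[-0.21969373 -0.21979369 -0.81198303] [0.52852854 0.1265161  0.22102023] 11.8083
0.054999999999999966 [ 0.22043742 -0.10792793 -0.02908918] [-0.08687633  0.11179352  0.0009438 ] [0.52853446 0.12651367 0.18602267] 16.2083
```

```bash
cat > probe.py <<'E'
from h import *
f0=np.load("f0.npy")
def head():
    P=cloud(ctrl.read_camera("scene")).reshape(-1,3)
    a=P[np.all((P>(.56,.08,.085))&(P<(.62,.16,.14)),1)]; return np.median(a[:,2])
h0=head(); print("head",h0)
hit=None
for s in (0,.009,.018,-.009,-.018):
    go(s,.055,.06)
    for z in np.arange(.051,.0285,-.002):
        go(s,z,.03); f=df(f0)
        if abs(f[2])>1.2 or np.hypot(*f[:2])>4: hit=(s,z); break
    print("s",s,"z",round(z,4),"f",np.round(f,2),ctrl.read_time())
    if hit: break
    go(s,.055,.08)
if hit:
    s,z=hit; f1=f[2]
    for k in range(1,14):
        zz=z-.0005*k; go(s,zz,.02); f=df(f0); h=head()
        print(round(zz,4),np.round(f,2),round(ctrl.read_position()[2]-.131,4),round(h,4),ctrl.read_time())
        if h-h0>.008 or f[2]>13 or np.hypot(*f[:2])>6: break
E
python3 probe.py
```

```text
head 0.10500819570123021
s 0 z 0.029 f [-0.5   0.65 -0.01] 19.5417
s 0.009 z 0.045 f [-2.42 -0.57  4.09] 21.35
0.0445 [-2.4   0.86  5.6 ] 0.0451 0.1061 21.65
0.044 [-1.82  0.01  5.79] 0.0447 0.1062 21.95
0.0435 [-3.74 -0.15  7.57] 0.0442 0.1062 22.25
0.043 [-2.65 -0.09  7.69] 0.0438 0.1063 22.55
0.0425 [-2.53 -0.33  7.89] 0.0433 0.1065 22.85
0.042 [-3.6  -0.19  7.52] 0.0427 0.1067 23.15
0.0415 [-3.19 -0.28  6.18] 0.0423 0.1066 23.45
0.041 [-3.04 -0.59  7.4 ] 0.0418 0.1069 23.75
0.0405 [-4.34  0.57  7.77] 0.0411 0.1189 24.05
```

The pack popped up. I'm withdrawing the blade and checking how the driver sits over the rack.

```bash
python3 - <<'E'
from h import *
import pickle
go(.009,.18,.1)
ctrl.movep([.51396,-.20948,.30],[180,0,85.6])
ctrl.move_linear([.51396,-.20948,.268],vel=.08); ctrl.dwell(.2)  # tip ~19 mm above shelf
print(ctrl.read_force(),ctrl.read_finger_gap(),ctrl.read_position(),ctrl.read_time())
ds=[ctrl.read_camera(c) for c in ("wrist","scene","side")]; pickle.dump(ds,open("w3.pkl","wb"))
for nm,d in zip(("wrist","scene","side"),ds):
    q=cloud(d).reshape(-1,3)
    for z in ((.13,.15),(.15,.17),(.17,.19)):
        a=q[np.all((q>(.495,-.23,z[0]))&(q<(.535,-.18,z[1])),1)]
        if len(a): print(nm,z,len(a),"mean",np.round(a.mean(0),4),"minz",round(a[:,2].min(),4))
    b=q[np.all((q>(.47,-.3,.112))&(q<(.56,-.12,.124)),1)]; print("shelf",cv2.minAreaRect(b[:,:2].astype(np.float32)*1000))
    c=q[np.all((q>(.56,.08,.085))&(q<(.62,.16,.14)),1)]; 
    if len(c): print("head",np.median(c[:,2]))
m=np.hstack([cv2.resize(ds[0]["frame"][100:280,280:480],(400,300)),cv2.resize(ds[1]["frame"][220:340,320:480],(400,300))])
n=np.hstack([cv2.resize(ds[2]["frame"][220:340,270:430],(400,300)),cv2.resize(ds[1]["frame"][150:270,200:360],(400,300))])
cv2.imwrite("pics/m3.png",np.vstack([m,n])[...,::-1])
E
```

```text
[ 0.33480438  0.02011138 -0.76551688] 0.021924257880491925 [ 0.51430796 -0.2097526   0.26867404] 27.6417
wrist (0.13, 0.15) 19 mean [ 0.5156 -0.2094  0.1444] minz 0.1387
wrist (0.15, 0.17) 53 mean [ 0.5159 -0.208   0.1604] minz 0.1524
wrist (0.17, 0.19) 76 mean [ 0.5158 -0.208   0.1805] minz 0.17
shelf ((514.953125, -200.2318115234375), (130.66539001464844, 60.88508605957031), 85.6351089477539)
scene (0.13, 0.15) 5 mean [ 0.5125 -0.2085  0.146 ] minz 0.1417
scene (0.15, 0.17) 18 mean [ 0.5134 -0.2084  0.1605] minz 0.1501
scene (0.17, 0.19) 17 mean [ 0.5137 -0.2083  0.1796] minz 0.1708
shelf ((513.7393798828125, -207.52890014648438), (151.95298767089844, 65.93245697021484), 85.21478271484375)
head 0.11973018230963683
side (0.13, 0.15) 8 mean [ 0.5126 -0.2087  0.1453] minz 0.1425
side (0.15, 0.17) 22 mean [ 0.5119 -0.2087  0.1595] minz 0.1502
side (0.17, 0.19) 19 mean [ 0.5119 -0.2092  0.1814] minz 0.1705
shelf ((511.18927001953125, -208.67794799804688), (157.13804626464844, 62.46674728393555), 85.65873718261719)
head 0.12109945719347626
```

View pics/m3.png

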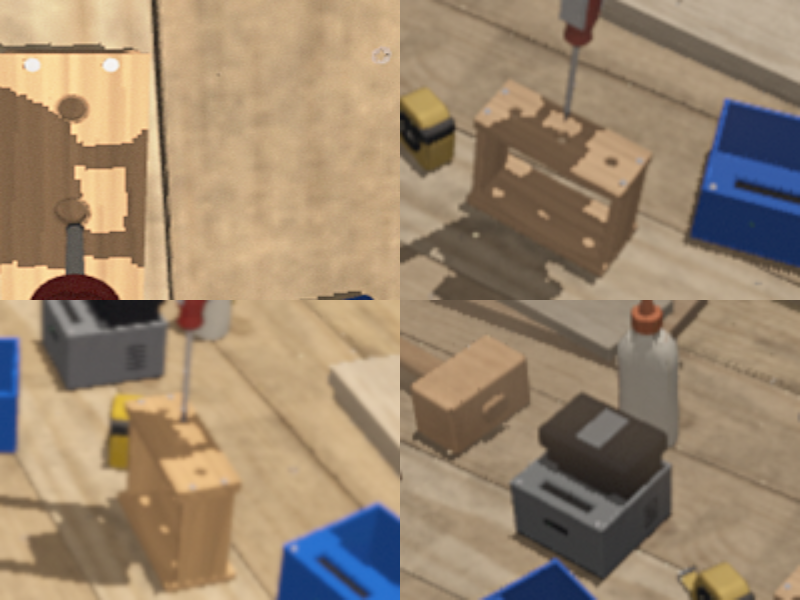

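The tip is at (75,228) in the top-left panel, over the hole at (72,211). The pack stands raised in the bottom-right panel. I'm lowering the driver in with force checks.

```bash
python3 - <<'E'
from h import *
import pickle
d=pickle.load(open("w3.pkl","rb"))[0]; P=cloud(d); o=np.array(d["cam_to_world"])[:3,3]
r=P-o; H=o+r*((.118-o[2])/r[...,2])[...,None]
for u,v in ((308,226),(316,227),(325,226),(316,218)): print(u,v,np.round(H[v,u],4))
X,Y=.51396,-.20948
ctrl.dwell(.1); f0=np.array(ctrl.read_force()); ok=True
for z in np.arange(.265,.147,-.003):
    ctrl.move_linear([X,Y,z],vel=.04); f=df(f0)
    if np.abs(f).max()>4: ok=False; break
print(ok,z,np.round(f,2),ctrl.read_position(),ctrl.read_time())
E
```

```text
308 226 [ 0.5082 -0.2081  0.118 ]
316 227 [ 0.5146 -0.2095  0.118 ]
325 226 [ 0.522  -0.2092  0.118 ]
316 218 [ 0.5152 -0.202   0.118 ]
True 0.1479999999999999 [ 0.59  1.39 -0.38] [ 0.51374909 -0.20938273  0.14768842] 37.8917
```

```bash
python3 - <<'E'
from h import *
X,Y=.51396,-.20948
f0=np.array(ctrl.read_force())
for z in np.arange(.1475,.1439,-.0005):
    ctrl.move_linear([X,Y,z],vel=.02); f=df(f0)
    if f[2]>2: break
print(z,np.round(f,2))
ctrl.grip(.03,10); ctrl.dwell(.2); ctrl.grip(.06)
ctrl.move_linear([X,Y,.30],vel=.12)
ctrl.movep([.42,-.12,.36],[180,0,85.6]); ctrl.dwell(.3)
ds=[ctrl.read_camera(c) for c in ("scene","side")]
for d in ds:
    q=cloud(d).reshape(-1,3)
    for z in ((.02,.1),(.13,.16),(.16,.19),(.19,.215),(.215,.25)):
        a=q[np.all((q>(.5 if z[0]<.1 else .49,-.235,z[0]))&(q<(.535,-.18,z[1])),1)]
        if len(a): print(z,len(a),np.round(a.mean(0),4),"top",round(a[:,2].max(),4))
    c=q[np.all((q>(.56,.08,.085))&(q<(.62,.16,.14)),1)]; print("head",np.median(c[:,2]))
m=np.hstack([cv2.resize(ds[0]["frame"][170:350,260:500],(400,300)),cv2.resize(ds[1]["frame"][180:360,220:460],(400,300))])
cv2.imwrite("pics/m4.png",m[...,::-1]); print(ctrl.read_time())
E
```

```text
0.1465 [-1.43 -0.82  4.18]
(0.02, 0.1) 32 [ 0.5133 -0.2081  0.0469] top 0.0692
(0.13, 0.16) 91 [ 0.5053 -0.2113  0.1461] top 0.1599
(0.16, 0.19) 129 [ 0.5046 -0.2115  0.1751] top 0.1894
(0.19, 0.215) 126 [ 0.5049 -0.2108  0.2028] top 0.2147
(0.215, 0.25) 120 [ 0.5113 -0.2091  0.2224] top 0.2295
head 0.11988773540247244
(0.02, 0.1) 20 [ 0.5108 -0.209   0.0342] top 0.0462
(0.13, 0.16) 110 [ 0.5075 -0.2167  0.1471] top 0.16
(0.16, 0.19) 140 [ 0.5071 -0.2178  0.1757] top 0.1897
(0.19, 0.215) 131 [ 0.5069 -0.2178  0.2021] top 0.2149
(0.215, 0.25) 101 [ 0.5095 -0.2123  0.2221] top 0.2282
head 0.12073787811762476
42.3167
```

View pics/m4.png

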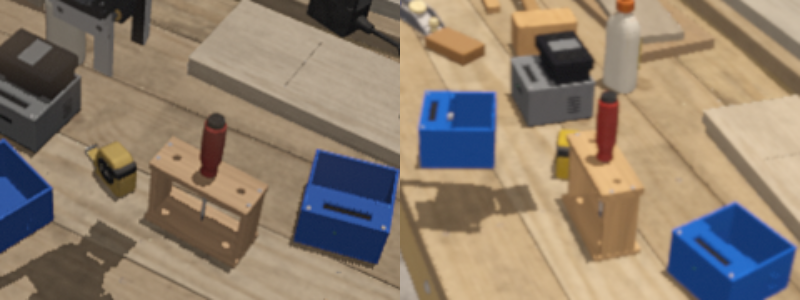

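The screwdriver hangs upright in the middle hole, at (212,145) on the left and (606,128) on the right. The pack is up and the gripper is clear.

```bash
python3 -c "
from cell import ctrl
print(ctrl.job_done())"
```

```text
the job is handed in; nothing more can be done
None
```

The pack is popped up in its charger and the screwdriver hangs released in the rack's middle hole; I handed the job in after about 42 s of robot time, but `ctrl.job_done()` returned no verdict.

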